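# Close the consumables tin in the weld cell

## Robot

A 7-joint arm with a two-finger parallel gripper is mounted at the origin on the work surface. World frame = base frame: x ahead of the robot, y to its left, z up, the work surface at z = 0. Lengths are in m, angles in degrees, forces in N, time in s.
With the tool pointing down it reaches from about 0.425 to 0.925 m from the base axis. Payload 6.8 kg.
Tool frame: the origin (TCP) lies midway between the tips of the shut fingers; the grasp point (between the pads) lies robot.pinch_z behind it (robot.pinch_z is the distance from the TCP to the grasp point, in m); z points along the fingers, x is the direction in which the jaws open and shut, and the axes are right-handed (so a half turn about z gives the same grasp; the last joint's range is limited). The gripper opens to 85 mm and grips with 20 to 120 N. Pads are 22 mm wide; open, the fingers measure 114 mm over their backs; the gripper's body (76 mm by 85 mm) begins 54 mm behind the grasp point. The pads swing forward as they close: fully open they stand 13 mm farther back than shut.
Start: joints at [59.754, 27.33, 1.283, 89.118, -0.659, 63.558, -4.761], TCP at [0.275, -0.616, 0.231] pointing down, gripper open.
Joint ranges: [-169.35, 169.35], [-19.33, 120.38], [-80.79, 83.38], [13.8, 139.57], [-78.32, 258.32], [9.67, 109.79], [-169.56, 169.56]. Speed limits (degrees/s): [136.94, 136.94, 180, 180, 180, 180, 180].

## Interface

Orientations are given as [roll, pitch, yaw] about the fixed x, y, z axes, in that order (R = Rz(yaw) Ry(pitch) Rx(roll)).
In Python, from station import robot gives the robot as it stands. Calls block until the motion is done:
- robot.move_ptp(position, orientation): joint-space move of the TCP to a pose.
- robot.move_straight(position, v=0.15, frame=None): straight line of the TCP; frame=None keeps the orientation; v is the mean speed in m/s.
- robot.movej(angles): joint-space move.
- robot.grip(opening): finger opening in m; the grip force is fixed at half the most; returns when the fingers have stopped.
- robot.dwell(seconds).
- robot.ik(position, orientation): joint angles nearest the present ones, or None.
- robot.read_state(): the state.
- robot.get_image(name): name is "scene" or "side" or "wrist"; returns a dict with "image" (480x640x3 uint8, blue, green, red), "depth" (480x640 float32, m along the optical axis (not along the pixel's ray), 0 where there is no reading), "intrinsics" (3x3 intrinsics, pixels), "cam_to_world" (4x4, takes a point from camera to world coordinates). Camera axes: x right, y down, z forward; pixel columns grow to the right and rows downward; lengths in m; the calibration is good to about 2 mm. A picture is of the moment at which its call begins.
A pose or a line that the arm cannot do raises robot.Unreachable and nothing moves.
- robot.finish_job(): hands the job in, once; it reports no verdict.
The state is a dict: "t": time; "joint_positions": joint angles; "joint_vel": joint speeds; "tau": joint torques, N m; "tool_pos": TCP position; "tcp_rot": TCP orientation; "force": force on the tool from outside, world axes, zero at the start; "wrist_torque": the same for the moment, N m; "finger_gap": finger opening in m.
Only numpy, scipy, OpenCV 4.12 (cv2) and the standard library are available. Lean on these libraries where they do the work, as an engineer would, in place of code of your own. Each camera call takes 0.05 s, during which the arm holds its last target.

## Task

The rectangular steel tin of nozzles standing in the clamp fixture is open: fetch its rectangular lid by the handle, set it squarely over the tin, and press it fully home so that it sits level and down on the rim all round, then let go. Its corners are stiff: push them down one after another with a light hand, feeling each one bottom, because leaning hard on the middle or ramming a corner dents the thin sheet. Leave the other things on the bench where they are.

Things in the scene. Friction and masses are not known exactly. Their poses are not given: they have to be found in the camera images.
- tin: open rectangular steel tin in a clamp fixture, bolted down. Origin: centre of the fixture's underside, on the bench; z up, x along the tin's long side. Fixture plate 170 (x) x 190 (y) x 12 mm; the tin centred on it, outside 140 (x) x 100 (y) mm, walls 3 mm, rim 82 mm above the origin. Clamps and blocks round its foot stay below 65 mm
- tin_rim (a point): centre of the tin's mouth, at rim height; axes as the tin. A lid laid on loosely rests on four corner plugs, up to 6 mm too high; fully home, the lid's origin is 16 mm below this point. The sheet dents if lid and tin are pressed together with more than 45 N
- tin_corner (a point): rim height at the tin's +x, +y inner corner, on the axis of a stiff rubber plug, 11 mm diameter, up to 6 mm proud of the rim. One such plug in each corner, at +-60.5 mm in x, +-40.5 mm in y. A plug yields to about 12 N, stays where pushed and does not spring back (all four at once, by pressing the lid's middle: 48 N)
- lid: loose rectangular steel lid, about 0.19 kg, lying right way up. Origin: centre of its skirt's lower edge; z up, x along its long side. Outside 151 (x) x 111 (y) mm; skirt 3 mm thick, 16 mm deep, inside 145 x 105 mm (2.5 mm play each side over the tin); top plate 4 mm, upper face 20 mm above the origin. Fits either way round (180 degrees)
- lid_grip (a point): middle of the lid's handle bar, 41 mm above the lid's origin, axes as the lid. The bar is 60 mm long (x), 12 mm wide (y), between 36 and 46 mm above the lid's origin, on two legs
- spray_can: closed grey can, 44 mm diameter, 130 mm high; a bystander, origin under its centre
- round_cap: round steel cap 84 mm diameter with a centre knob, 30 mm high; belongs to something else; a bystander, origin under its centre
- duct_ring: short open steel duct ring, 90 mm diameter, 60 mm high; a bystander, origin under its centre
- wire_brush: brush lying flat; a bystander, origin under its centre
- wrench: steel wrench lying flat; a bystander, origin under its centre
- tip_cup: open steel cup, 72 mm diameter, 80 mm high; a bystander, origin under its centre
- fan_hub: dark steel stepped fan hub, 70 mm diameter, 45 mm high; a bystander, origin under its centre
Mind the look-alikes: they are no part of the job. Leave any purple look-alike of the lid alone.

How it is judged (in metres and radians):
At the end, for the whole second after the job is handed in: The lid is released and at rest on the tin, its origin 63 to 68 mm above the tin's origin (2 mm or less above fully home), within 6 mm of the tin's centre, long sides parallel within 0.08 rad, level within 0.022 rad; no bystander is more than 30 mm from where it started (z of lid in the frame of tin between 0.063 and 0.068 m and horizontal distance between lid and tin below 0.006 m and angle between lid's own z axis and vertical below 0.022 rad and angle between the x axis of lid and the x axis of tin, either way round below 0.08 rad and linear speed of lid below 0.01 m/s and distance of each of spray_can, round_cap, duct_ring, wire_brush, wrench, tip_cup, fan_hub from where it was at the start of the episode below 0.03 m); the robot touches nothing.
It fails at once if lid and tin pressed together with more than 45 N (the sheet dents) (contact force between lid and tin above 45 N).
It also fails if it takes over 67 s, if anything falls off the work surface, if the arm or the gripper's body presses on something with over 40 N, if the wrist force passes 120 N, or if a joint passes its speed limit or range.

## Working session

There is one attempt and no reset: what is moved stays moved. The work goes in short steps, each a Python script; the robot and the scene stay as the last script left them, time stands still between calls to the robot, and variables do not carry over. Pictures are saved under pics/ and viewed, and the job is handed in when it is done.

```bash
ls -la; mkdir -p pics
python3 - <<'E'
from station import robot
import cv2,numpy as np
s=robot.read_state(); print(s); print(robot.pinch_z)
for n in ("scene","side","wrist"):
    d=robot.get_image(n); cv2.imwrite(f"pics/{n}0.png",d["image"]); np.savez(f"pics/{n}0.npz",**d)
    print(n,d["intrinsics"].tolist(),np.round(d["cam_to_world"],3).tolist())
E
```

```text
total 12
drwxr-xr-x  3 agent agent 4096 Dec  5 22:08 .
drwxr-xr-x 23 root  root  4096 Dec  5 22:08 ..
drwxr-xr-x  2 agent agent 4096 Dec  5 22:08 pics
{'t': 0.0, 'joint_positions': array([59.75456365, 27.37584326,  1.28062258, 89.17920357, -0.65893793,
       63.55568522, -4.76210235]), 'joint_vel': array([-0.00429503, -0.00633504, -0.00255246, -0.04328625, -0.00273957,
        0.02872512, -0.01026127]), 'tau': array([-1.11039011e-03, -5.96442211e+01,  1.60784908e+00, -2.81193978e+01,
        1.24910264e-02,  9.27687564e-03, -8.49998344e-06]), 'tool_pos': array([ 0.27484456, -0.61586632,  0.23031878]), 'tcp_rot': array([ 1.79992050e+02,  1.03072184e-01, -6.59484352e+01]), 'force': array([ 0.13141074, -0.60753447,  0.86416825]), 'wrist_torque': array([ 0.05158893, -0.0070642 , -0.06405046]), 'finger_gap': 0.08552854432889938}
0.0187
scene [[581.1822862298759, 0.0, 333.1210850268088], [0.0, 581.1822862298759, 229.57887766147508], [0.0, 0.0, 1.0]] [[0.837, 0.335, -0.433, 1.159], [0.547, -0.481, 0.685, -0.98], [0.021, -0.81, -0.586, 0.904], [0.0, 0.0, 0.0, 1.0]]
side [[543.8549677316139, 0.0, 331.84225869554155], [0.0, 543.8549677316139, 240.39071803223587], [0.0, 0.0, 1.0]] [[-0.772, -0.43, 0.468, -0.037], [-0.636, 0.532, -0.559, 0.69], [-0.009, -0.729, -0.684, 0.932], [0.0, 0.0, 0.0, 1.0]]
wrist [[341.0549655658678, 0.0, 319.76584384678245], [0.0, 341.0549655658678, 239.8443888059477], [0.0, 0.0, 1.0]] [[0.408, -0.872, -0.271, 0.344], [-0.913, -0.391, -0.119, -0.585], [-0.002, 0.295, -0.955, 0.373], [0.0, 0.0, 0.0, 1.0]]
```

View pics/scene0.png

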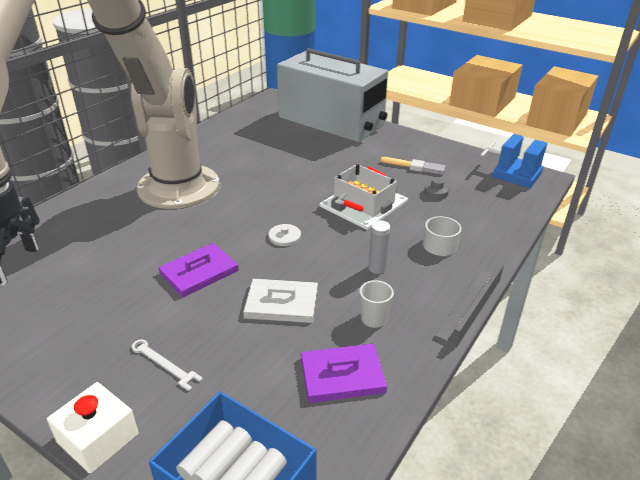

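View pics/side0.png

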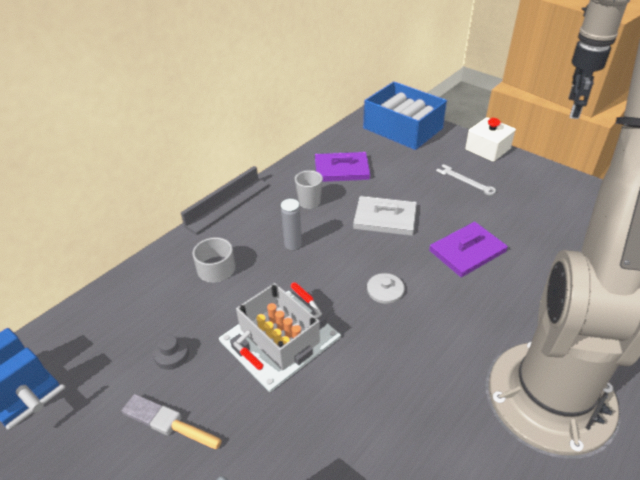

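View pics/wrist0.png

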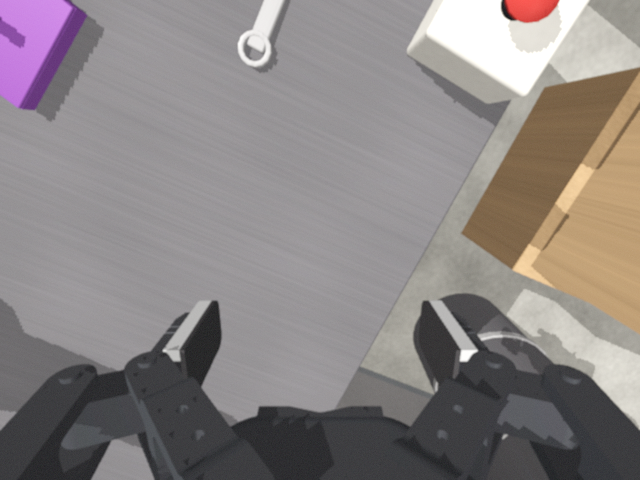

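The lid is the light grey rectangle with a handle, at scene (282,300) and side (386,214). The purple rectangles are the decoys. The tin is at scene (365,192) and side (280,328). Next I measure both.

```bash
cat > helpers.py <<'E'
import numpy as np, cv2
def cloud(d):
    K=d["intrinsics"];z=d["depth"];v,u=np.mgrid[:480,:640]
    P=np.stack([(u-K[0,2])/K[0,0]*z,(v-K[1,2])/K[1,1]*z,z],-1)
    T=d["cam_to_world"]; W=P@T[:3,:3].T+T[:3,3]; W[z<=0]=np.nan
    return W
def rect(xy):
    (c,s,a)=cv2.minAreaRect((xy*1000).astype(np.float32))
    if s[0]<s[1]: s=s[::-1]; a+=90
    a=(a+90)%180-90
    return np.round(c,1),np.round(s,1),round(a,2)
def band(W,box,z0,z1,erode=0):
    u0,u1,v0,v1=box; m=np.zeros(W.shape[:2],bool); m[v0:v1,u0:u1]=True
    return m&(W[...,2]>z0)&(W[...,2]<z1)
def big(m):
    n,l,st,_=cv2.connectedComponentsWithStats(m.astype(np.uint8),connectivity=8)
    return l==1+np.argmax(st[1:,4])
def proj(d,X):
    T=np.linalg.inv(d["cam_to_world"]);p=d["intrinsics"]@(T[:3,:3]@X+T[:3,3]);return p[:2]/p[2]
E
python3 - <<'E'
from helpers import *
for n,lb,tb in (("scene",(230,330,265,335),(305,420,150,230)),("side",(340,430,185,245),(210,350,270,390))):
    d=np.load(f"pics/{n}0.npz"); W=cloud(d)
    t=W[0:480:40,0:640:40]
    for nm,b,z0,z1 in(("lidtop",lb,.014,.026),("bar",lb,.036,.055),("rim",tb,.074,.095),("plate",tb,.008,.02),("bench lid box",lb,-.01,.008)):
        m=band(W,b,z0,z1)
        if m.sum()<5: print(n,nm,"few");continue
        if nm!="bar" and nm!='rim': m=big(m)
        p=W[m]; print(n,nm,m.sum(),"z med",np.round(np.median(p[:,2]),4),*rect(p[:,:2]), "mean",np.round(p.mean(0),4))
E
```

```text
scene lidtop 2205 z med 0.0208 [ 550.6 -225.5] [150.9 117.5] 28.97 mean [ 0.5552 -0.2314  0.0206]
scene bar 172 z med 0.0451 [ 551.1 -226. ] [59.5 17. ] 30.66 mean [ 0.552  -0.2275  0.0444]
scene rim 456 z med 0.0804 [495.5 232.6] [144.7 111.3] -7.38 mean [0.4974 0.2282 0.0804]
scene plate 772 z med 0.0131 [495.2 230.9] [198.6 174.6] 83.12 mean [0.5202 0.1815 0.0132]
scene bench lid box 4344 z med 0.0009 [ 531.5 -214.9] [238.6 236.8] -55.45 mean [ 0.5372 -0.2189  0.001 ]
side lidtop 1566 z med 0.0211 [ 549.  -224.2] [151.2 123.4] 29.17 mean [ 0.544  -0.2174  0.0209]
side bar 131 z med 0.0453 [ 548.  -223.7] [58.3 17.9] 25.34 mean [ 0.547  -0.2219  0.0449]
side rim 831 z med 0.0817 [493.4 231.6] [144.4 103.1] -7.46 mean [0.4895 0.2345 0.0813]
side plate 1870 z med 0.0133 [492.7 232.6] [190.3 172.5] 82.57 mean [0.4631 0.2711 0.0133]
side bench lid box 3550 z med 0.0014 [ 557.8 -244.2] [252.4 249.3] -52.72 mean [ 0.558  -0.2374  0.0015]
```

Run:
```python
from station import robot
from helpers import *
for p,y in (([.550,-.225,.2],-61),([.550,-.225,.025],-61),([.494,.232,.25],-97.2),([.494,.232,.25],82.8),([.494,.232,.09],-97.2)):
    q=robot.ik(p,[180,0,y]); print(p,y,None if q is None else np.round(q,1))
q=robot.move_ptp([.550,-.225,.24],[180,0,-61])
robot.dwell(.3)
s=robot.read_state();print(s["t"],s["tool_pos"],s["tcp_rot"],s["force"])
d=robot.get_image("wrist"); cv2.imwrite("pics/w1.png",d["image"]); np.savez("pics/w1.npz",**d)
W=cloud(d)
for nm,z0,z1 in(("lidtop",.012,.027),("bar",.038,.055)):
    m=big(band(W,(0,640,0,300),z0,z1)); p=W[m]; print(nm,m.sum(),np.median(p[:,2]),*rect(p[:,:2]))
```

```text
[0.55, -0.225, 0.2] -61 [ 23.1  21.9  -8.9 101.9   3.9  56.5 -48.3]
[0.55, -0.225, 0.025] -61 [ 22.1  35.1  -7.7 108.2   7.3  37.2 -51.1]
[0.494, 0.232, 0.25] -97.2 [   6.3   20.3  -47.1  103.3   16.5   63.6 -143.7]
[0.494, 0.232, 0.25] 82.8 [ 17.7  26.6 -64.3 102.7  25.9  67.3  28.2]
[0.494, 0.232, 0.09] -97.2 [  -6.5   29.1  -31.9  112.    21.4   44.8 -147.8]
2.1917 [ 0.54977984 -0.22562657  0.23993211] [ 1.79989972e+02 -7.34099016e-05 -6.10600926e+01] [0.10722792 0.75979492 0.09321602]
lidtop 14889 0.01968489591635636 [ 767.9 -326. ] [137.6 112.6] 42.95
bar 1311 0.0452751382138738 [ 772.7 -320.9] [60.2 13.3] 43.31
```

View pics/w1.png

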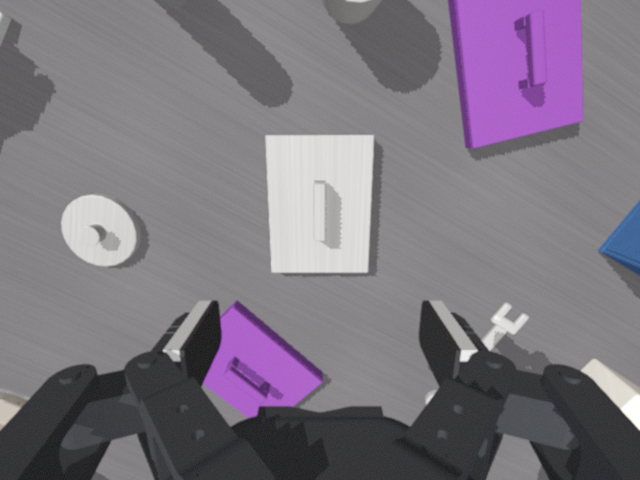

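The wrist view shows the grey lid at about (320,205), square to the jaws, with its bar at (320,210). My mask picked the purple decoy at the upper right, so I'll restrict the box to the grey lid.

Run:
```python
from helpers import *
d=np.load("pics/w1.npz");W=cloud(d);b=(250,390,120,285)
for nm,z0,z1 in(("lidtop",.017,.024),("lidtop2",.012,.027),("bar",.040,.055)):
    m=big(band(W,b,z0,z1)); p=W[m]; print(nm,m.sum(),np.median(p[:,2]),*rect(p[:,:2]))
# clearances: spray can etc top positions from side/scene
for n in("scene","side"):
    d=np.load(f"pics/{n}0.npz");W=cloud(d)
    for v,u in (((225,380),(203,290)),):
        pass
    for (u,v) in ([(380,226),(376,292),(442,228),(286,232),(437,180)] if n=="scene" else [(290,206),(309,180),(213,250),(386,282),(170,340)]):
        print(n,np.round(W[v,u],3))
```

```text
lidtop 13320 0.01968891965549946 [ 549.6 -224.1] [149.5 111.1] 28.99
lidtop2 13327 0.019688992811117523 [ 549.6 -224.1] [149.5 111.1] 28.99
bar 663 0.04555110611554386 [ 550.  -223.9] [59.5 12. ] 29.16
scene [ 0.669 -0.004  0.132]
scene [ 0.732 -0.122  0.05 ]
scene [0.737 0.222 0.021]
scene [ 0.414 -0.028  0.024]
scene [0.637 0.398 0.046]
side [0.661 0.006 0.131]
side [ 0.763 -0.173  0.053]
side [0.788 0.152 0.022]
side [ 0.398 -0.015  0.034]
side [0.636 0.394 0.046]
```

Run:
```python
from station import robot
from helpers import *
def st(l):
    s=robot.read_state();print(l,round(s["t"],2),np.round(s["tool_pos"],4),np.round(s["tcp_rot"],2),np.round(s["force"],2),round(s["finger_gap"],4))
robot.grip(.04)
o=[180,0,-61.0]
robot.move_ptp([.5497,-.2241,.09],o); st("above")
robot.move_straight([.5497,-.2241,.025],v=.08,frame=None); st("down")
robot.grip(.0); st("grip")
robot.move_straight([.5497,-.2241,.10],v=.1); st("lift")
robot.move_ptp([.53,-.12,.27],[180,0,-71]); st("up")
d=robot.get_image("wrist"); cv2.imwrite("pics/w2.png",d["image"]); np.savez("pics/w2.npz",**d)
```

```text
above 3.4 [ 0.5507 -0.2244  0.091 ] [-1.7994e+02 -6.0000e-02 -6.1000e+01] [-0.24  0.21  0.7 ] 0.0399
down 4.36 [ 0.5501 -0.2242  0.0253] [-1.7997e+02 -3.0000e-02 -6.1000e+01] [-0.05  0.06 -0.13] 0.0402
grip 4.72 [ 0.5502 -0.2243  0.0257] [-1.7996e+02 -5.0000e-02 -6.1010e+01] [-0.36  0.95  6.06] 0.0106
lift 5.62 [ 0.5491 -0.2239  0.0994] [ 1.7995e+02  5.0000e-02 -6.1000e+01] [-0.91 -0.9  -1.33] 0.0106
up 6.44 [ 0.5292 -0.121   0.2684] [ 1.7986e+02  2.0000e-02 -7.1030e+01] [-0.37 -0.08 -3.21] 0.0109
```

View pics/w2.png

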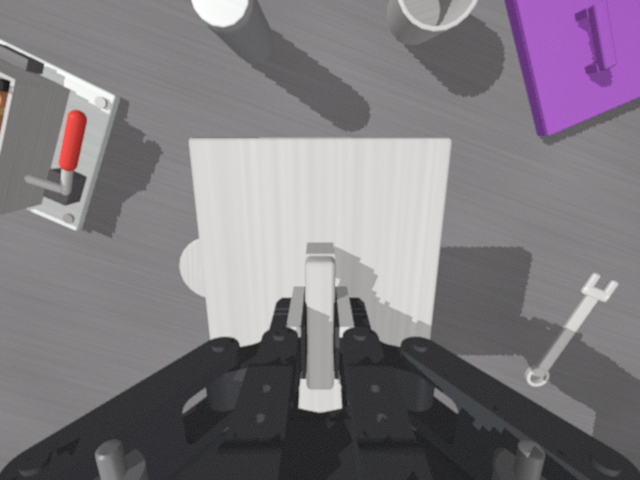

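The lid is held by its bar. Its far edge is at row 138, columns 190 to 450. I'll check its pose in the hand, move above the tin, and compare lid and tin in the fixed cameras.

```bash
cat >> helpers.py <<'E'
from scipy.spatial.transform import Rotation as Rn
def inhand(d,s,box=(185,456,125,300)):
    W=cloud(d); R=Rn.from_euler("xyz",s["tcp_rot"],degrees=True).as_matrix()
    L=(W-s["tool_pos"])@R
    u0,u1,v0,v1=box; m=np.zeros(L.shape[:2],bool); m[v0:v1,u0:u1]=True
    m&=(L[...,2]>-.006)&(L[...,2]<.016); m=big(m); p=L[m]
    A=np.c_[p[:,:2],np.ones(len(p))]; c=np.linalg.lstsq(A,p[:,2],rcond=None)[0]
    return c,p
E
python3 - <<'E'
from station import robot
from helpers import *
d=np.load("pics/w2.npz"); s=robot.read_state()
c,p=inhand(d,s); print("plane slopes deg",np.degrees(c[:2]),"z0",c[2],len(p)); 
print("x ext",p[:,0].min(),p[:,0].max(),"y ext",p[:,1].min(),p[:,1].max())
# far edge band
for lo,hi in ((-.05,-.03),(-.01,.01),(.03,.05)):
    q=p[(p[:,0]>lo)&(p[:,0]<hi)]; print(lo,np.abs(q[:,1]).max(), q[np.argmax(np.abs(q[:,1])),1])
robot.move_ptp([.5,.14,.25],[180,0,-90])
robot.move_ptp([.494,.232,.17],[180,0,-97.2]); robot.dwell(.3)
s=robot.read_state();print(s["t"],s["tool_pos"],s["tcp_rot"],s["force"])
for n in ("scene","side","wrist"):
    d=robot.get_image(n); cv2.imwrite(f"pics/{n}3.png",d["image"]); np.savez(f"pics/{n}3.npz",**d)
E
```

```text
plane slopes deg [ 0.05128312 -0.08159512] z0 0.00526820996766612 37796
x ext -0.05649921675642726 0.05462843350552457 y ext -0.07478561421824409 0.0003336626710043401
-0.05 0.07466572252607513 -0.07466572252607513
-0.01 0.07471554137619711 -0.07471554137619711
0.03 0.07477845760537481 -0.07477845760537481
8.375 [0.4948707  0.23099661 0.17079057] [-1.79917134e+02  2.16878081e-02 -9.73097567e+01] [ 0.58125559  1.15024797 -2.17782837]
```

View pics/scene3.png

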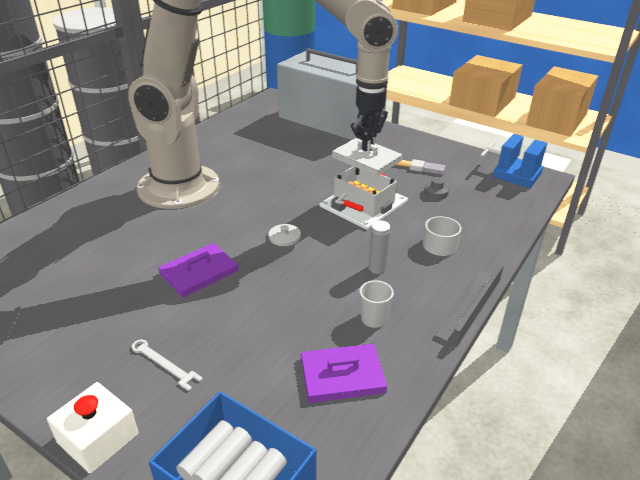

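View pics/side3.png

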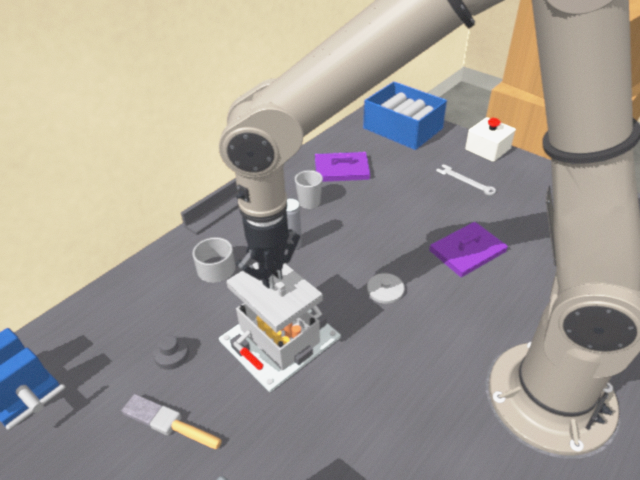

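View pics/wrist3.png

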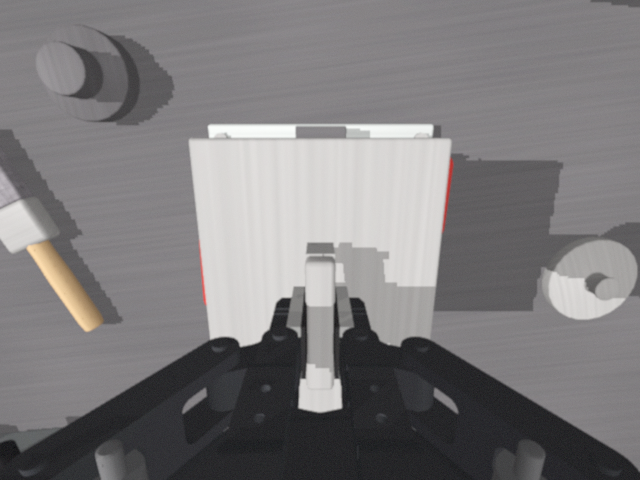

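The lid is level in the hand, with a slope under 0.1°, and it is centred on the TCP within about 1 mm. In the wrist view the fixture plate's far edge shows above the lid at row 125, columns 208 to 433. It comes from the same camera, so I'll use it to cross-check the tin's position.

Run:
```python
from helpers import *
from station import robot
s=robot.read_state()
d=np.load("pics/wrist3.npz"); W=cloud(d)
R=Rn.from_euler("xyz",s["tcp_rot"],degrees=True).as_matrix()
m=big(band(W,(190,455,115,140),.006,.02)); p=W[m]; print(m.sum(),np.median(p[:,2]))
L=(p-s["tool_pos"])@R; print("plate in tool x",L[:,0].min(),L[:,0].max(),"y min",L[:,1].min())
for lo,hi in((-.08,-.05),(-.02,.02),(.05,.08)):
    q=L[(L[:,0]>lo)&(L[:,0]<hi)]; print(lo,q[:,1].min())
c,p2=inhand(d,s); print("lid x",p2[:,0].min(),p2[:,0].max(),"y",p2[:,1].min(),np.degrees(c[:2]))
# plate & rim outlines in scene/side at t0: fit plate with z band, print world corners
for n,tb in(("scene",(305,420,150,230)),("side",(210,350,270,390))):
    d=np.load(f"pics/{n}0.npz");W=cloud(d)
    m=big(band(W,tb,.009,.017));r=cv2.minAreaRect((W[m][:,:2]*1000).astype(np.float32)); print(n,np.round(cv2.boxPoints(r),1).tolist(),r)
    m=band(W,tb,.078,.084); print(n,"rim tight",*rect(W[m][:,:2]),m.sum())
```

```text
2514 0.011744161792490576
plate in tool x -0.09534680588316621 0.0943958940235796 y min -0.08401614348962184
-0.08 -0.08399427666565436
-0.02 -0.08401119620133668
0.05 -0.08401614348962184
lid x -0.056211809125897405 0.054899456756214854 y -0.07421422882583564 [ 0.0971064  -0.15698712]
scene [[396.70001220703125, 142.8000030517578], [570.0, 121.9000015258789], [593.4000244140625, 315.8999938964844], [420.1000061035156, 336.79998779296875]] ((495.0479736328125, 229.33154296875), (195.37355041503906, 174.5901336669922), 83.11742401123047)
scene rim tight [495.4 232. ] [144.7 110. ] -7.41 231
side [[394.79998779296875, 149.39999389648438], [565.9000244140625, 127.0999984741211], [590.5, 315.79998779296875], [419.3999938964844, 338.1000061035156]] ((492.69244384765625, 232.61282348632812), (190.3015899658203, 172.5419921875), 82.57461547851562)
side rim tight [493.4 231.3] [144.3 102.9] -7.2 437
```

Run:
```python
from station import robot
from helpers import *
tgt=np.array([.4949,.2310])
def st(l):
    s=robot.read_state();print(l,round(s["t"],2),np.round(s["tool_pos"],4),np.round(s["tcp_rot"],2),np.round(s["force"],2),np.round(s["wrist_torque"],2));return s
c=tgt.copy()
robot.move_straight([*c,.122],v=.08); robot.dwell(.2); s=st("pre")
for i in range(2):
    c+=tgt-s["tool_pos"][:2]
    robot.move_straight([*c,.122],v=.03,frame=None); robot.dwell(.15); s=st("corr")
np.save("cmd.npy",c)
f0=s["force"][2]
for z in np.arange(.118,.0955,-.002):
    robot.move_straight([*c,z],v=.03); s=st("z%.3f"%z)
    if s["force"][2]-f0>8 or np.hypot(*(s["force"][:2]))>8: print("contact");break
```

```text
pre 9.47 [0.4952 0.2312 0.1225] [-1.7995e+02  3.0000e-02 -9.7200e+01] [-0.25  0.58 -2.35] [-0.03 -0.   -0.  ]
corr 9.88 [0.4946 0.2308 0.1221] [-179.99    0.    -97.2 ] [-0.51 -0.1  -1.49] [-0.01  0.03 -0.04]
corr 10.28 [0.4949 0.231  0.122 ] [180.   -0.  -97.2] [ 0.26 -0.2  -2.62] [-0.07 -0.04 -0.  ]
z0.118 10.56 [0.4946 0.2308 0.1177] [ 1.7997e+02 -2.0000e-02 -9.7200e+01] [ 0.21 -0.02 -1.78] [ 0.   -0.   -0.02]
z0.116 10.81 [0.4948 0.231  0.1158] [ 1.7998e+02 -1.0000e-02 -9.7200e+01] [-0.6  -0.03 -2.26] [ 0.01 -0.07  0.  ]
z0.114 11.06 [0.4948 0.2309 0.1139] [ 1.7999e+02 -1.0000e-02 -9.7200e+01] [-0.08 -0.64 -1.38] [-0.03  0.02 -0.05]
z0.112 11.31 [0.4948 0.2309 0.1119] [ 1.7999e+02 -1.0000e-02 -9.7200e+01] [ 0.25  0.02 -2.44] [ 0.01 -0.03 -0.01]
z0.110 11.56 [0.4948 0.231  0.1099] [ 1.7999e+02 -1.0000e-02 -9.7200e+01] [ 0.15  0.08 -1.91] [-0.01  0.02  0.01]
z0.108 11.81 [0.4948 0.2309 0.1078] [ 1.7998e+02 -1.0000e-02 -9.7200e+01] [ 0.13  0.79 -1.97] [-0.03 -0.01 -0.03]
z0.106 12.06 [0.4948 0.231  0.1059] [ 1.7999e+02 -1.0000e-02 -9.7200e+01] [ 0.09 -0.27 -1.77] [-0.03  0.01 -0.03]
z0.104 12.31 [0.4947 0.231  0.1038] [ 1.7998e+02 -1.0000e-02 -9.7200e+01] [ 0.23 -0.53 -1.64] [0.02 0.01 0.01]
z0.102 12.56 [0.4948 0.2309 0.1018] [ 1.7998e+02 -1.0000e-02 -9.7200e+01] [ 0.08  0.38 -2.09] [ 0.02 -0.05  0.01]
z0.100 12.81 [0.4947 0.231  0.0998] [ 1.7999e+02 -1.0000e-02 -9.7200e+01] [-0.47 -0.14 -3.01] [-0.01  0.01 -0.04]
z0.098 13.06 [0.4947 0.231  0.0978] [ 1.7998e+02 -1.0000e-02 -9.7190e+01] [ 0.    0.06 -1.83] [ 0.05 -0.03  0.  ]
z0.096 13.31 [0.4952 0.2312 0.0965] [-1.7996e+02  2.0000e-02 -9.7200e+01] [-1.42 -0.53  3.9 ] [-0.19  0.28  0.  ]
```

The skirt went over the rim cleanly and I felt the plugs at about z = 0.0965. Next I release, back off and look.

Run:
```python
from station import robot
from helpers import *
robot.grip(.04)
c=np.load("cmd.npy")
robot.move_straight([*c,.16],v=.12); robot.move_straight([*c,.24],v=.2);robot.dwell(.2)
s=robot.read_state();print(s["t"],s["tool_pos"],s["force"])
for n in ("scene","side","wrist"):
    d=robot.get_image(n); cv2.imwrite(f"pics/{n}4.png",d["image"]); np.savez(f"pics/{n}4.npz",**d)
    W=cloud(d)
    b={"scene":(305,420,140,230),"side":(210,350,250,390),"wrist":(150,500,50,420)}[n]
    m=big(band(W,b,.084,.098)); p=W[m]
    A=np.c_[p[:,:2]-p[:,:2].mean(0),np.ones(len(p))]; k=np.linalg.lstsq(A,p[:,2],rcond=None)[0]
    print(n,m.sum(),*rect(p[:,:2]),"z",np.median(p[:,2]),"slope deg",np.degrees(k[:2]))
```

```text
15.1333 [0.49407102 0.23049225 0.23836586] [ 0.21595132 -0.48596136  0.6916354 ]
scene 1164 [494.6 230.8] [158.6 121.9] -6.8 z 0.09152932649625511 slope deg [-0.12715664  0.67853054]
side 3273 [493.5 232.6] [155.7 113. ] -7.83 z 0.09197518515164493 slope deg [ 0.21660817 -0.30004043]
wrist 19410 [494.4 232.4] [149.8 111.3] -7.18 z 0.09059130902503332 slope deg [0.00095756 0.02814799]
```

View pics/wrist4.png

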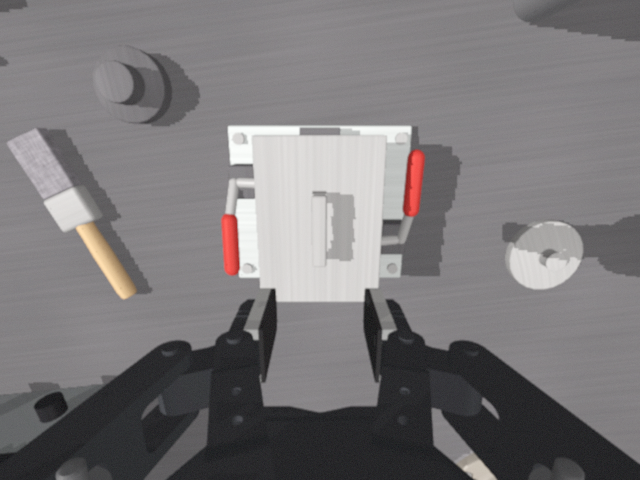

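View pics/side4.png

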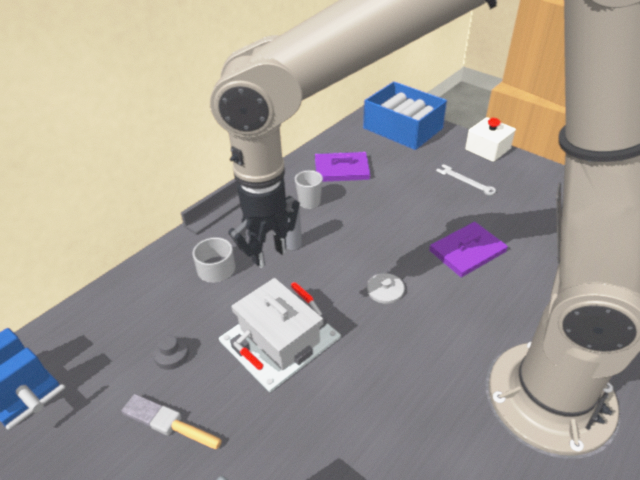

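The lid sits level and square over the tin, at about (320,218) in the wrist view. Its top is at z ≈ 0.091 against 0.086 for fully home, so about 5 mm remains. I'll press the corners gently with shut fingers in two passes, trying the first corner alone.

```bash
cat >> helpers.py <<'E'
C=np.array([.4947,.2316]); YAW=-7.25
def corner(sx,sy):
    a=np.radians(YAW); x,y=.0605*sx,.0405*sy
    return C+[x*np.cos(a)-y*np.sin(a),x*np.sin(a)+y*np.cos(a)]
def press(robot,xy,zmin,fstop,z0=.095,step=.0006,log=True):
    robot.move_straight([*xy,z0],v=.06); robot.dwell(.05)
    f0=robot.read_state()["force"][2]; z=z0; fm=0; L=[]
    while z>zmin-1e-6:
        z-=step; robot.move_straight([*xy,z],v=.01)
        s=robot.read_state(); f=s["force"][2]-f0; fm=max(fm,f); L.append((round(z*1e3,1),round(s["tool_pos"][2]*1e3,1),round(f,1)))
        if f>fstop: break
    if log: print(L)
    print("t",round(s["t"],2),"cmd",round(z,4),"tip",np.round(s["tool_pos"],4),"f",round(f,1),"max",round(fm,1))
    robot.move_straight([*xy,.100],v=.06)
    return s
E
python3 - <<'E'
from station import robot
from helpers import *
robot.grip(0)
xy=corner(1,1); print(xy)
robot.move_ptp([*xy,.115],[180,0,-97.2]); print(robot.read_state()["tool_pos"],robot.read_state()["t"])
press(robot,xy,.0880,20)
E
```

```text
[0.55982736 0.26414116]
[0.55973603 0.26424646 0.11557533] 16.3833
[(94.4, np.float64(94.6), np.float64(-1.3)), (93.8, np.float64(93.8), np.float64(0.1)), (93.2, np.float64(93.1), np.float64(-1.2)), (92.6, np.float64(92.5), np.float64(-1.2)), (92.0, np.float64(91.9), np.float64(-1.0)), (91.4, np.float64(91.4), np.float64(-1.0)), (90.8, np.float64(91.0), np.float64(1.7)), (90.2, np.float64(90.8), np.float64(5.7)), (89.6, np.float64(90.5), np.float64(8.3)), (89.0, np.float64(90.2), np.float64(9.8)), (88.4, np.float64(89.8), np.float64(10.7)), (87.8, np.float64(89.2), np.float64(12.3))]
t 19.92 cmd 0.0878 tip [0.5601 0.2643 0.0892] f 12.3 max 12.3
```

Run:
```python
from station import robot
from helpers import *
for s in ((1,-1),(-1,-1),(-1,1)):
    xy=corner(*s); robot.move_straight([*xy,.100],v=.12)
    press(robot,xy,.0866,20,z0=.0945,step=.0011)
```

```text
[(93.4, np.float64(93.3), np.float64(1.0)), (92.3, np.float64(92.3), np.float64(1.5)), (91.2, np.float64(91.1), np.float64(0.7)), (90.1, np.float64(90.5), np.float64(5.9)), (89.0, np.float64(89.8), np.float64(9.0)), (87.9, np.float64(88.9), np.float64(12.0)), (86.8, np.float64(87.9), np.float64(12.0)), (85.7, np.float64(86.9), np.float64(13.6))]
t 23.46 cmd 0.0857 tip [0.55   0.1838 0.0869] f 13.6 max 13.6
[(93.4, np.float64(93.4), np.float64(-0.8)), (92.3, np.float64(92.3), np.float64(-1.7)), (91.2, np.float64(91.1), np.float64(-0.8)), (90.1, np.float64(90.5), np.float64(5.1)), (89.0, np.float64(89.6), np.float64(7.3)), (87.9, np.float64(88.6), np.float64(9.8)), (86.8, np.float64(87.6), np.float64(10.0)), (85.7, np.float64(86.6), np.float64(12.0))]
t 27.38 cmd 0.0857 tip [0.4296 0.199  0.0866] f 12.0 max 12.0
[(93.4, np.float64(93.4), np.float64(0.1)), (92.3, np.float64(92.2), np.float64(-0.3)), (91.2, np.float64(91.1), np.float64(0.4)), (90.1, np.float64(90.6), np.float64(4.9)), (89.0, np.float64(89.7), np.float64(7.8)), (87.9, np.float64(88.7), np.float64(8.8)), (86.8, np.float64(87.7), np.float64(10.3)), (85.7, np.float64(86.7), np.float64(10.6))]
t 30.96 cmd 0.0857 tip [0.4398 0.2797 0.0867] f 10.6 max 10.6
```

Run:
```python
from station import robot
from helpers import *
for s,z0 in (((1,1),.0905),((1,-1),.089),((-1,-1),.0885),((-1,1),.0885)):
    xy=corner(*s); robot.move_straight([*xy,.100],v=.12)
    press(robot,xy,.0815,20,z0=z0,step=.0009)
```

```text
[(89.6, np.float64(89.6), np.float64(-0.2)), (88.7, np.float64(89.2), np.float64(5.6)), (87.8, np.float64(88.5), np.float64(7.8)), (86.9, np.float64(87.8), np.float64(8.3)), (86.0, np.float64(87.0), np.float64(9.0)), (85.1, np.float64(86.2), np.float64(10.3)), (84.2, np.float64(86.1), np.float64(17.1)), (83.3, np.float64(86.0), np.float64(22.7))]
t 34.87 cmd 0.0833 tip [0.5599 0.2643 0.086 ] f 22.7 max 22.7
[(88.1, np.float64(88.2), np.float64(0.9)), (87.2, np.float64(87.2), np.float64(0.5)), (86.3, np.float64(86.7), np.float64(5.4)), (85.4, np.float64(86.1), np.float64(9.2)), (84.5, np.float64(86.0), np.float64(15.4)), (83.6, np.float64(86.0), np.float64(23.0))]
t 38.0 cmd 0.0836 tip [0.5498 0.1838 0.086 ] f 23.0 max 23.0
[(87.6, np.float64(87.7), np.float64(0.0)), (86.7, np.float64(86.7), np.float64(-0.5)), (85.8, np.float64(86.2), np.float64(5.3)), (84.9, np.float64(86.1), np.float64(14.7)), (84.0, np.float64(86.0), np.float64(25.1))]
t 41.23 cmd 0.084 tip [0.4297 0.1992 0.086 ] f 25.1 max 25.1
[(87.6, np.float64(87.7), np.float64(0.9)), (86.7, np.float64(86.7), np.float64(0.8)), (85.8, np.float64(86.3), np.float64(6.1)), (84.9, np.float64(86.1), np.float64(12.8)), (84.0, np.float64(86.0), np.float64(22.2))]
t 44.11 cmd 0.084 tip [0.4399 0.2796 0.086 ] f 22.2 max 22.2
```

All four corners bottomed hard at tip z = 0.0860, exactly the expected home height, with at most 25 N. Now I back away and check by camera.

Run:
```python
from station import robot
from helpers import *
p=robot.read_state()["tool_pos"]; robot.move_straight([p[0],p[1],.18],v=.2)
robot.move_ptp([.4947,.2316,.24],[180,0,-97.2]);robot.dwell(.3)
s=robot.read_state();print(s["t"],s["tool_pos"],s["force"])
for n in ("scene","side","wrist"):
    d=robot.get_image(n); cv2.imwrite(f"pics/{n}5.png",d["image"])
    W=cloud(d)
    b={"scene":(305,420,140,230),"side":(210,350,250,390),"wrist":(150,500,50,420)}[n]
    m=big(band(W,b,.081,.092)); p=W[m]
    A=np.c_[p[:,:2]-p[:,:2].mean(0),np.ones(len(p))]; k=np.linalg.lstsq(A,p[:,2],rcond=None)[0]
    print(n,m.sum(),*rect(p[:,:2]),"z",np.median(p[:,2]),"slope deg",np.degrees(k[:2]))
```

```text
45.8417 [0.49361361 0.23213572 0.23902303] [ 0.60541605  0.26125931 -0.49995984]
scene 1110 [495.3 231.7] [156.2 121.6] -7.8 z 0.08684180085916676 slope deg [-0.04165445  0.55625846]
side 3207 [493.9 232.5] [154.6 113.2] -7.46 z 0.08712107365449007 slope deg [ 0.15955417 -0.16900507]
wrist 18799 [494.8 232.4] [150.  111.3] -7.09 z 0.08577166137480136 slope deg [0.02524768 0.06628107]
```

View pics/side5.png

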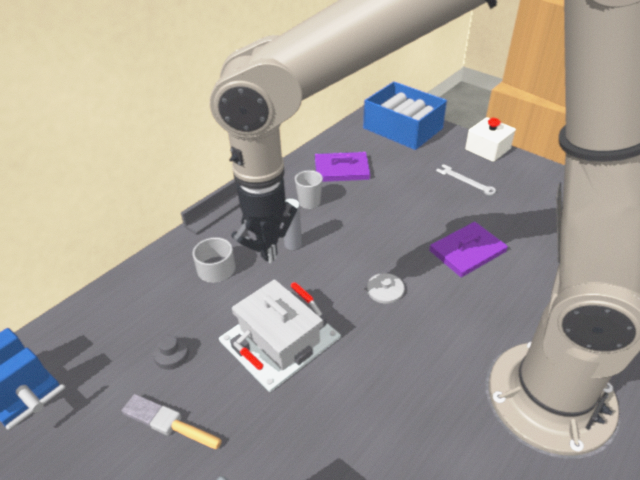

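View pics/scene5.png

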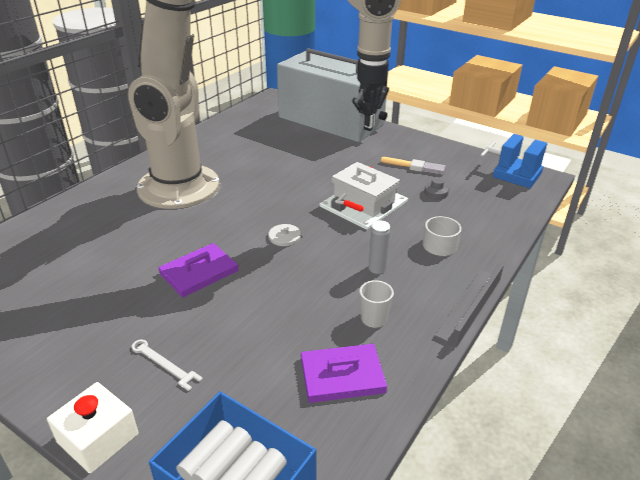

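The lid is down and level, at side (278,315) and scene (366,183). The bystanders are where they started and the gripper is well clear, so I'm handing in.

```bash
python3 -c "
from station import robot
print(robot.finish_job())"
```

```text
the job is handed in; nothing more can be done
None
```

The lid is fully home on the tin and released, and I handed the job in at about 46 s of the 67 s allowed. The station gives no verdict, so the result rests on my own checks.

**What I did:** I picked up the grey lid by its handle bar and lowered it over the tin until it touched the plugs. After letting go, I pressed the four corners one after another with the shut fingertips, in two light passes.

**Last checks:**
- **Seating:** all four corners bottomed at 86.0 mm, which is the fully home height. The highest wrist force I read while pressing was about 25 N, against the 45 N dent limit.
- **Level and position:** the wrist camera put the lid's top at 85.8 mm and level within 0.1°. It was within about 1 mm of my tin measurement (averaged from the two fixed cameras), with the long sides parallel within about 0.3°.
- **Bystanders:** they look unmoved in the final pictures; I judged this by eye and did not measure them.

**Disagreements:**
- The scene and side cameras read the top about 1 mm higher (86.8 and 87.1 mm). The scene camera also showed a 0.5° slope. Their masks take in some of the lid's sides, and they read about 1 mm high on other surfaces too, so I trusted the wrist camera and the contact height.
- My first look with the wrist camera picked out a purple decoy. I corrected that before moving to grasp.

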